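# Clear the dye pot off the heel stand and set the black heel on it

## Robot

A 6-joint arm with a two-finger parallel gripper is mounted at the origin on the work surface. World frame = base frame: x ahead of the robot, y to its left, z up, the work surface at z = 0. Lengths are in m, angles in rad, forces in N, time in s.
With the tool pointing down it reaches from about 0.3 to 0.875 m from the base axis. Payload 6.4 kg.
Tool frame: the origin (TCP) lies midway between the tips of the shut fingers; the grasp point (between the pads) lies 19 mm behind it; z points along the fingers, y is the line along which they close (so a half turn about z gives the same grasp; the last joint's range is limited). The gripper opens to 85 mm and grips with 20 to 120 N. Pads are 22 mm wide; open, the fingers measure 114 mm over their backs; the gripper's body (76 mm by 85 mm) begins 54 mm behind the grasp point. The pads swing forward as they close: fully open they stand 13 mm farther back than shut.
Start: joints at [0.978, 0.181, 1.607, -0, 1.354, -0.206], TCP at [0.217, 0.533, 0.231] pointing down, gripper open.
Joint ranges: [-2.99, 2.99], [-0.89, 2.07], [0.3, 2.58], [-1.14, 4.28], [0, 2.63], [-3.12, 3.12]. Speed limits (rad/s): [2.57, 2.57, 3.01, 3.14, 3.14, 3.14].

## Interface

Orientations are given as a unit quaternion [w, x, y, z].
In Python, from bench import status, camera, ctrl gives the robot as it stands. The module is installed in compiled form; this text tells all that it offers.
- The arm moves only by the shell command python3 -m handwheel 'ROWS'. ROWS is JSON, a list that holds one entry, the list of rows, each a list of 7 numbers: the opening, from -1 (shut) to 1 (fully open), then the shift along the tool's x, y, z in cm, then the turn, a rotation vector about the tool's x, y, z in degrees. A call has 1 to 10 rows; each row is the pose to reach, as a shift and turn from the pose commanded when the call began, along the tool's axes at that moment; what a row does not reach only later rows make up. A row lasts 1/8 s, in which the tool goes at most 62.5 mm and 10.7 degrees, less where a joint would pass 70% of its speed; a pose out of reach is approached as far as the arm can. A call with a gripper value outside its range is refused whole. The fingers move at their own pace and stop on an object; the grip force is fixed at half the most. Time passes only in rows, so rows that repeat a pose let the fingers close. It gives the time, the measured TCP pose, the force, the opening and the grip force at its end, in the units of the state.
- status.get_obs(): the state, without advancing time (a new reading comes with each control period).
- camera(name): name is "scene" or "top"; returns a dict with "frame" (400x640x3 uint8, blue, green, red), "depth" (400x640 float32, m along the optical axis (not along the pixel's ray), 0 where there is no reading), "fx", "fy", "cx", "cy" (pixels), "dist" ([k1, k2, p1, p2, k3] as OpenCV has them; the pictures are not rectified), "extrinsics" (4x4, takes a point from camera to world coordinates). Camera axes: x right, y down, z forward; pixel columns grow to the right and rows downward; lengths in m; the calibration is good to about 2 mm. A picture is of the moment at which its call begins.
- ctrl.hand_in(): hands the job in; it is judged then, once.
The state is a dict: "time_s": time; "q": joint angles; "dq": joint speeds; "joint_efforts": joint torques, N m; "eef_pos": TCP position; "eef_rot": TCP orientation; "wrist_force": force on the tool from outside, world axes, zero at the start; "torque": the same for the moment, N m; "opening": opening from 0.0 (shut) to 1.0 (fully open); "grasp_force": force on a finger pad.
Only numpy, scipy, OpenCV 4.12 (cv2) and the standard library are available. Lean on these libraries where they do the work, as an engineer would, in place of code of your own. Each camera call takes 0.05 s, during which the arm holds its last target. There are 200 camera calls.

## Task

The black-lidded white dye pot has been left standing on the cork pad of the green heel stand. Set the pot down upright inside the wooden tray, then lay the black heel flat on the cork pad, in the middle and squarely, its flat side over the pad's flat side and its round end over the pad's round end. Put both down, do not drop them, and do not tip the pot over.

Things in the scene. Friction and masses are not known exactly. Their poses are not given: they have to be found in the camera images.
- pot: Closed round dye pot, white with a black lid, upright cylinder of 50 mm diameter and 62 mm total height (the lid is the top 16 mm, same diameter), about 0.15 kg. It starts upright on the cork pad. Origin: centre of its underside; z up through the lid; its yaw means nothing. (A like pot with a red lid on the bench is a bystander.)
- heel: Black shoe heel, a solid D-shaped block lying flat on the bench among a tan and a dark red one of the same shape: 66 mm long (x) from flat side to round end, 56 mm wide (y), 30 mm high, about 0.09 kg. Origin: on its underside, at the middle of the flat side. x points from the flat side to the round end, y across, z up. Its two parallel sides (y = -28 and +28 mm) run from x = 0 to 38 mm, the half-round end from there to 66 mm. The centre of mass is near x = 30 mm.
- pad (a point): Point on top of the D-shaped cork pad of the heel stand where the heel's origin belongs when the heel lies in the middle of the pad; axes as the heel's are then: x towards the pad's round end, z up. The pad is 82 mm long, 72 mm wide (8 mm larger than the heel all round), from x = -8 to +74 mm; it is 4 mm thick and lies on a fixed green steel block of 150 by 130 mm, 16 mm high, centred under the pad at x = 33 mm. The pad's top is 20 mm above the bench.
- tray: Empty square wooden tray fixed on the bench, 150 by 150 mm outside, 16 mm high, walls and floor 5 mm thick, so the inside is 140 by 140 mm and its floor 5 mm above the bench. Origin: centre of its underside, x and y along its sides, z up.
Not all that is in view belongs to the job. Leave any purple or turquoise look-alike of the pot alone.

How it is judged:
On the way, in this order (a step that is already met when the one before it is completed fails the run):
1. the pot stands upright on the floor of the wooden tray, let go (x of pot in the frame of tray between -0.05 and 0.05 m and y of pot in the frame of tray between -0.05 and 0.05 m and z of pot in the frame of tray below 0.01 m and angle between pot's own z axis and vertical below 0.12 rad and linear speed of pot below 0.02 m/s and contact force between the fingers and pot below 0.1 N), for 0.2 s.
2. the black heel lies on the cork pad, flat side to flat side, let go (horizontal distance between heel and pad below 0.013 m and z of heel in the frame of pad between -0.004 and 0.004 m and angle between the x axis of heel and the x axis of pad, either way round below 0.2 rad and angle between heel's own z axis and vertical below 0.1 rad and linear speed of heel below 0.02 m/s and contact force between the fingers and heel below 0.1 N), for 0.2 s.
At the end, for the whole second after the job is handed in: The pot stands upright (within 7 degrees) on the tray's floor, inside its walls, and the black heel lies flat on the cork pad with its origin within 13 mm of the pad point and its length within 11 degrees of the pad's, flat side to flat side; both at rest and let go (all of step 1 and all of step 2); the robot touches nothing.
It fails at once if the pot is tipped over (beyond 35 degrees) (angle between pot's own z axis and vertical above 0.6 rad).
It fails at once if the pot is dropped (falls freely by more than about 25 mm) (contact force between the fingers and pot below 0.05 N and linear speed of pot above 0.7 m/s).
It fails at once if the heel is dropped (falls freely by more than about 25 mm) (contact force between the fingers and heel below 0.05 N and linear speed of heel above 0.7 m/s).
It also fails if it takes over 54 s, if anything falls off the work surface, if the arm or the gripper's body presses on something with over 40 N, if the wrist force passes 120 N, or if a joint passes its speed limit or range.

## Working session

There is one attempt and no reset: what is moved stays moved. The work goes in short steps, Python scripts to look and compute and a shell command to move; the robot and the scene stay as the last step left them, time stands still between calls to the robot, and variables do not carry over. Pictures are saved under pics/ and viewed, at most 10 in all, crops included, and the job is handed in when it is done.

```bash
mkdir -p pics; cat > h.py <<'E'
import numpy as np,cv2
from bench import status,camera,ctrl
def snap(n,f):
    c=camera(n); cv2.imwrite('pics/'+f+'.png',c['frame']); np.savez('pics/'+f+'.npz',**{k:np.array(v) for k,v in c.items()})
def load(f): return np.load('pics/'+f+'.npz')
def ray(c,px):
    K=np.array([[c['fx'],0,c['cx']],[0,c['fy'],c['cy']],[0,0,1]],float)
    p=cv2.undistortPoints(np.array(px,float).reshape(-1,1,2),K,c['dist'].astype(float)).reshape(-1,2)
    return np.c_[p,np.ones(len(p))]
def at_z(c,px,z):
    E=c['extrinsics'];d=ray(c,px)@E[:3,:3].T;o=E[:3,3]
    return o+d*((z-o[2])/d[:,2])[:,None]
def at_depth(c,px):
    E=c['extrinsics'];d=ray(c,px)*np.array([c['depth'][int(v),int(u)] for u,v in px])[:,None]
    return d@E[:3,:3].T+E[:3,3]
E
python3 - <<'E'
from h import *
snap('top','t0');snap('scene','s0')
o=status.get_obs();print(o)
print(load('t0')['extrinsics'])
E
```

```text
{'time_s': 0.1, 'q': array([ 9.77711395e-01,  1.81493837e-01,  1.60788839e+00,  1.82017806e-05,
        1.35382119e+00, -2.06295668e-01]), 'dq': array([-0.00053107, -0.00125695, -0.00282821, -0.0006028 ,  0.00187657,
       -0.00081454]), 'joint_efforts': array([ 4.01125362e-04, -4.45881128e+01, -3.52238131e+01, -3.48381909e-04,
        4.20501572e-03, -8.95173216e-07]), 'eef_pos': array([0.21659368, 0.53211304, 0.2304685 ]), 'eef_rot': array([-3.21586430e-04,  1.92193210e-01,  9.81356776e-01, -7.38445501e-04]), 'wrist_force': array([-1.14103052,  0.1890693 , -0.57620637]), 'torque': array([ 0.0156117 , -0.0132265 , -0.02224944]), 'grasp_force': 0.0, 'opening': 1.0000902486911352}
[[-1.01949715e-02 -9.85031506e-01  1.72072646e-01  3.35799526e-01]
 [-9.99944954e-01  1.04696836e-02  6.88998773e-04 -1.46589338e-02]
 [-2.48023166e-03 -1.72056150e-01 -9.85084022e-01  1.18107084e+00]
 [ 0.00000000e+00  0.00000000e+00  0.00000000e+00  1.00000000e+00]]
```

View pics/t0.png

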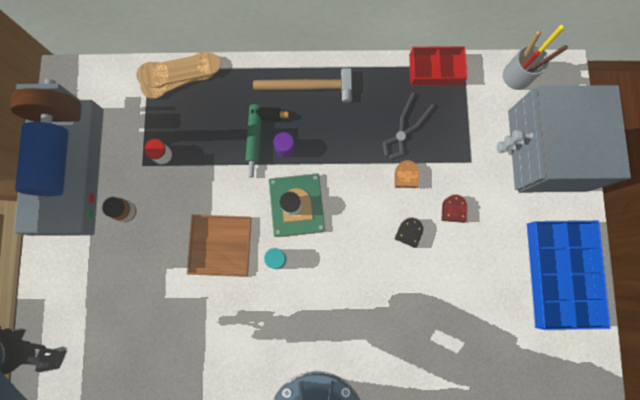

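View pics/s0.png

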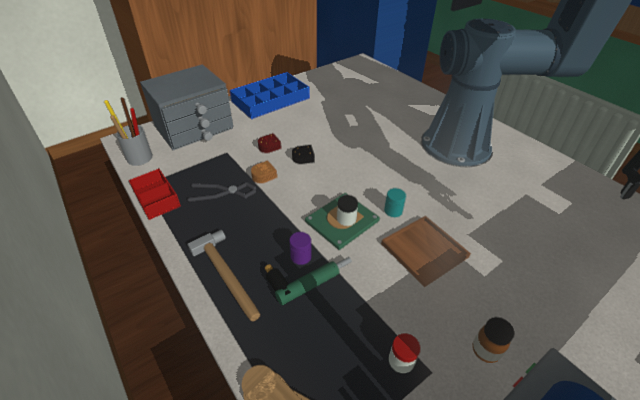

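The top view shows these candidates:
- **Pots:** black-lidded on the green stand (290,202), red-lidded (157,150), brown jar (119,208), purple (283,144), turquoise (275,259). The one at (290,202) fits: white, black lid, on the cork pad.
- **Heels:** black (409,231), tan (406,174), dark red (455,208). The black one is meant.
- **Tray:** (220,245).

I'll confirm with one enlarged crop.

```bash
python3 - <<'E'
from h import *
f=cv2.imread('pics/t0.png')
a=cv2.resize(f[165:285,180:340],None,fx=5,fy=5,interpolation=cv2.INTER_CUBIC)
cv2.imwrite('pics/c1.png',a[:600,:800])
a=cv2.resize(f[165:265,380:480],None,fx=6,fy=6,interpolation=cv2.INTER_CUBIC)
cv2.imwrite('pics/c2.png',a)
E
```

```text
(no output)
```

View pics/c1.png

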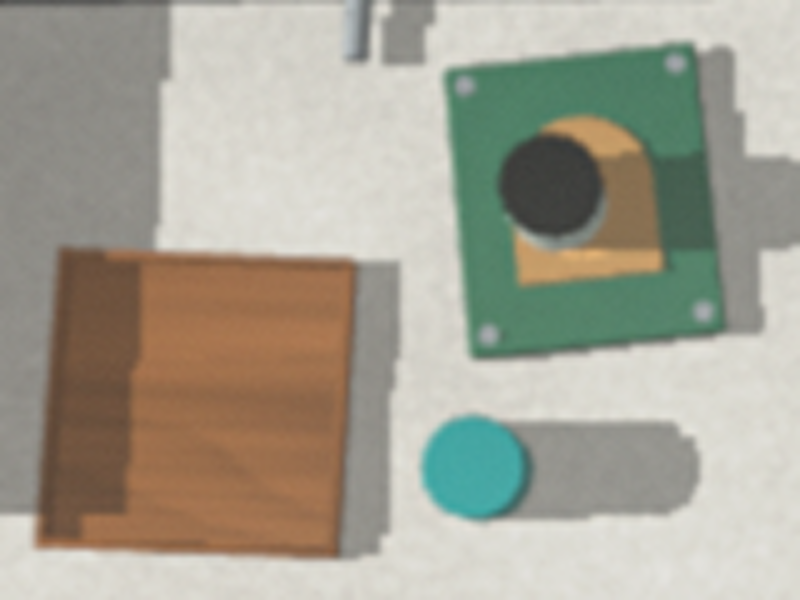

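View pics/c2.png

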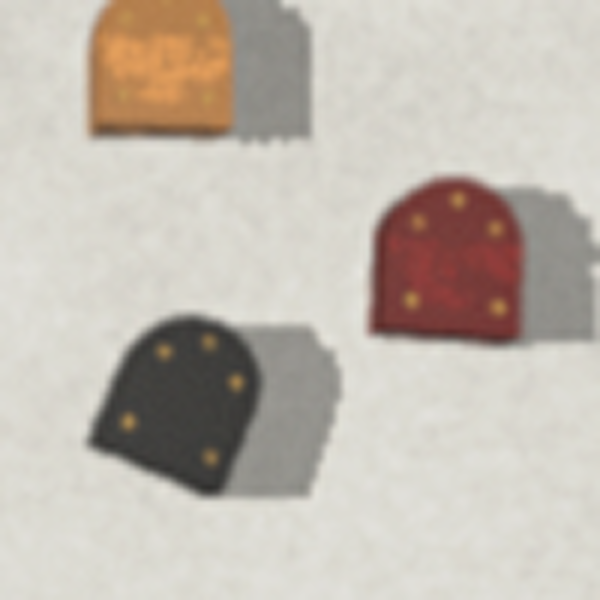

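Confirmed: the white pot with the black lid stands on the pad, and the black heel's flat side runs (90,441)–(214,492) in the crop, round end at the upper right. Next I compute the poses.

```bash
python3 - <<'E'
from h import *
from scipy.spatial.transform import Rotation as R
c=load('t0')
p1=lambda L:[(180+(u+.5)/5-.5,165+(v+.5)/5-.5) for u,v in L]
p2=lambda L:[(380+(u+.5)/6-.5,165+(v+.5)/6-.5) for u,v in L]
st=at_z(c,p1([(446,72),(693,43),(724,330),(475,357)]),.016);print('stand',st[:,:2],st.mean(0), [np.linalg.norm(st[i]-st[(i+1)%4]) for i in range(4)])
xd=(st[0]+st[1]-st[2]-st[3])[:2];print('pad yaw',np.degrees(np.arctan2(xd[1],xd[0])))
pd=at_z(c,p1([(518,284),(664,268),(583,115)]),.02);print('pad flat mid',pd[:2].mean(0),'tip',pd[2])
xd/=np.linalg.norm(xd);print('pad pt',st.mean(0)[:2]-.033*xd)
print('pot',at_z(c,p1([(551,186)]),.062+.02), at_depth(c,p1([(551,186)])))
tr=at_z(c,p1([(60,247),(356,261),(340,556),(36,547)]),.016);print('tray',tr.mean(0),tr[:,:2],np.linalg.norm(tr[0]-tr[1]))
print('turq',at_z(c,p1([(475,467)]),.06),at_depth(c,p1([(475,467)])))
h=at_z(c,p2([(91,439),(214,490),(190,316)]),.03);print('heel',h[:2].mean(0),h)
# mask fit
m=(c['frame'].max(2)<85).astype(np.uint8);m[:,:390]=0;m[:215]=0;m[250:]=0;m[:,430:]=0
k=max(cv2.findContours(m,0,2)[0],key=cv2.contourArea).reshape(-1,2)
w=at_z(c,k,.03)[:,:2];r=cv2.minAreaRect((w*1000).astype(np.float32));print('rect mm',r,'centroid',at_z(c,np.argwhere(m)[:,::-1],.03).mean(0))
d=h[0]-h[1];print('flat dir',np.degrees(np.arctan2(d[1],d[0])),np.linalg.norm(d))
o=status.get_obs();q=o['eef_rot'];print(R.from_quat(np.r_[q[1:],q[0]]).as_matrix().round(3))
E
```

```text
stand [[ 0.58652186  0.11532358]
 [ 0.6002832  -0.01069215]
 [ 0.45326909 -0.02476283]
 [ 0.44103594  0.09962173]] [0.52027752 0.04487258 0.016     ] [np.float64(0.12676489795869486), np.float64(0.14768592666696265), np.float64(0.12498467613821512), np.float64(0.14633079098304064)]
pad yaw 5.811913209797577
pad flat mid [0.48062527 0.04142782 0.02      ] tip [0.56266521 0.04531135 0.02      ]
pad pt [0.48744715 0.0415309 ]
pot [[0.51625388 0.05741297 0.082     ]] [[0.51615611 0.05737392 0.08259552]]
tray [0.42031342 0.23770957 0.016     ] [[0.49852858 0.30942909]
 [0.48992207 0.1597831 ]
 [0.34360206 0.16558477]
 [0.34920098 0.31604132]] 0.1498932843704051
turq [[0.38460268 0.09500178 0.06      ]] [[0.38459223 0.09497829 0.06024011]]
heel [ 0.4216032  -0.22250557  0.03      ] [[ 0.43232792 -0.19768359  0.03      ]
 [ 0.41087848 -0.24732755  0.03      ]
 [ 0.48273042 -0.24057576  0.03      ]]
rect mm ((449.5157165527344, -236.64463806152344), (55.85107421875, 65.11035919189453), 65.9445571899414) centroid [ 0.44648537 -0.23601323  0.03      ]
flat dir 66.63249456633959 0.0540795875657493
[[-0.926  0.377 -0.001]
 [ 0.377  0.926 -0.001]
 [ 0.    -0.002 -1.   ]]
```

```bash
python3 -m handwheel '[[[1,-45.7,-32.7,6,0,0,0],[1,-45.7,-32.7,6,0,0,0],[1,-45.7,-32.7,6,0,0,0],[1,-45.7,-32.7,6,0,0,0],[1,-45.7,-32.7,6,0,0,0],[1,-45.7,-32.7,6,0,0,0],[1,-45.7,-32.7,6,0,0,0],[1,-45.7,-32.7,6,0,0,0],[1,-45.7,-32.7,6,0,0,0],[1,-45.7,-32.7,6,0,0,0]]]'
```

```text
time_s: 1.35
eef_pos: [0.518, 0.0537, 0.1705]
eef_rot: [-0.0, 0.195, 0.981, -0.0]
wrist_force: [0.2, -0.3, 0.7]
opening: 1.003
grasp_force: 0.0
```

```bash
python3 - <<'E'
from h import *
from scipy.spatial.transform import Rotation as R
snap('scene','s1')
o=status.get_obs();q=o['eef_rot'];M=R.from_quat(np.r_[q[1:],q[0]]).as_matrix();print(o['eef_pos'],M.round(4))
print('shift cm',100*M.T@(np.array([.5162,.0574,.040])-o['eef_pos']))
c=load('s0')
# check pot via scene camera: project lid centre
E=c['extrinsics'];K=np.array([[c['fx'],0,c['cx']],[0,c['fy'],c['cy']],[0,0,1]],float)
p=np.array([[.5162,.0574,.082]]);W=np.linalg.inv(E)
print(cv2.projectPoints(p,cv2.Rodrigues(W[:3,:3])[0],W[:3,3],K,c['dist'].astype(float))[0])
f=cv2.imread('pics/s1.png');cv2.imwrite('pics/c3.png',cv2.resize(f[100:300,260:480],None,fx=3,fy=3,interpolation=cv2.INTER_CUBIC))
E
```

```text
[0.517051   0.05545291 0.17051959] [[-9.247e-01  3.807e-01 -1.500e-03]
 [ 3.807e-01  9.247e-01  2.000e-04]
 [ 1.500e-03 -4.000e-04 -1.000e+00]]
shift cm [ 0.13365321  0.15307878 13.05210684]
[[[348.44702883 199.93416716]]]
```

View pics/c3.png

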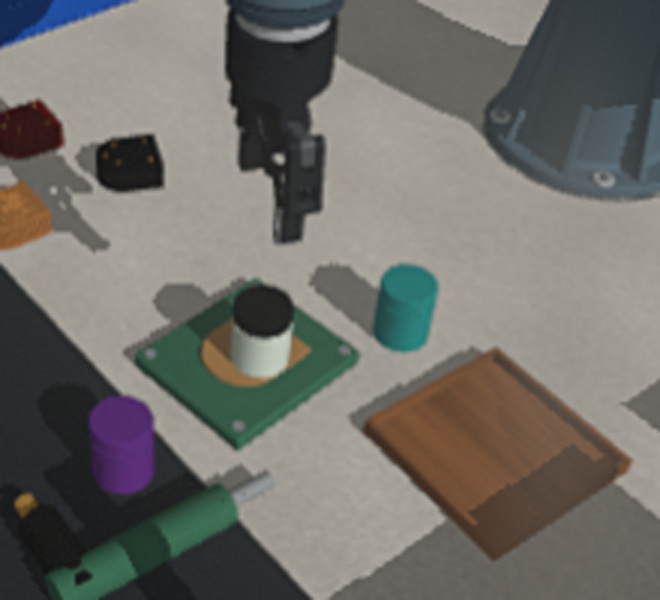

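The close scene view shows the gripper above the stand, with the pot's lid centre near crop (263,311), so image (347.6,203.5). That is about 3 px below where I predicted it, so I'll cross-check before descending.

```bash
python3 - <<'E'
from h import *
for n in('s0','s1'):
    c=load(n); print(n,at_z(c,[(347.6,203.3),(348,200)],.082).round(4),at_depth(c,[(347,203),(348,200),(348,206)]).round(4))
    D=c['depth'];v,u=np.mgrid[185:235,330:366];px=np.c_[u.ravel(),v.ravel()];P=at_depth(c,px);m=(P[:,2]>.075)&(P[:,2]<.09)
    print(m.sum(),P[m].mean(0),px[m].mean(0))
    print('fx',c['fx'],c['dist'])
c=load('t0');v,u=np.mgrid[185:225,270:310];px=np.c_[u.ravel(),v.ravel()];P=at_depth(c,px);m=(P[:,2]>.075)&(P[:,2]<.09);print('top',m.sum(),P[m].mean(0))
E
```

```text
s0 [[0.5255 0.0653 0.082 ]
 [0.5172 0.0569 0.082 ]] [[0.5264 0.0641 0.0826]
 [0.5182 0.058  0.0834]
 [0.5321 0.0747 0.0841]]
258 [0.52197256 0.06073634 0.08208747] [347.50775194 201.67054264]
fx 380.27424221158395 [-0.0451965  0.         0.         0.         0.       ]
s1 [[0.5255 0.0653 0.082 ]
 [0.5172 0.0569 0.082 ]] [[0.5268 0.0645 0.0832]
 [0.5173 0.057  0.0821]
 [0.5323 0.0748 0.0843]]
259 [0.52187602 0.06084426 0.08193901] [347.56370656 201.72200772]
fx 380.27424221158395 [-0.0451965  0.         0.         0.         0.       ]
top 335 [0.51801424 0.05846408 0.08084929]
```

```bash
python3 -m handwheel '[[[1,0,0.3,4,0,0,0],[1,0,0.3,8,0,0,0],[1,0,0.3,11,0,0,0],[1,0,0.3,13,0,0,0],[1,0,0.3,13,0,0,0],[-1,0,0.3,13,0,0,0],[-1,0,0.3,13,0,0,0],[-1,0,0.3,13,0,0,0],[-1,0,0.3,13,0,0,0],[-1,0,0.3,13,0,0,0]]]'; python3 -c "
from h import *
o=status.get_obs();print(o)"
```

```text
time_s: 2.65
eef_pos: [0.5191, 0.0602, 0.0429]
eef_rot: [0.001, 0.192, 0.981, 0.0]
wrist_force: [-1.9, 1.3, 5.9]
opening: 0.577
grasp_force: 62.0
{'time_s': 2.65, 'q': array([-1.12144533e-01,  3.20769319e-01,  1.86714126e+00,  4.55039989e-04,
        9.50973764e-01, -1.29639314e+00]), 'dq': array([ 8.37433156e-05, -1.32297909e-03, -7.13279733e-04,  2.36906279e-03,
       -1.04009137e-04,  2.83614695e-04]), 'joint_efforts': array([-8.28506872e-01, -4.02958560e+01, -2.52503979e+01, -2.54914518e-01,
       -3.35436529e-01,  3.73365660e-02]), 'eef_pos': array([0.51914851, 0.06019855, 0.04288734]), 'eef_rot': array([1.33467965e-03, 1.92202097e-01, 9.81354414e-01, 2.94507479e-04]), 'wrist_force': array([-1.93627465,  1.34715774,  5.89847253]), 'torque': array([0.17277585, 0.18017342, 0.00419207]), 'grasp_force': 62.01630234718323, 'opening': 0.576516095635787}
```

```bash
python3 -m handwheel '[[[-1,0,0,-2,0,0,0],[-1,0,0,-5,0,0,0],[-1,0,0,-9,0,0,0],[-1,4,3.2,-9,0,0,0],[-1,8,6.4,-9,0,0,0],[-1,12,9.6,-9,0,0,0],[-1,15,12,-9,0,0,0],[-1,15.9,12.8,-9,0,0,0],[-1,15.9,12.8,-9,0,0,0],[-1,15.9,12.8,-9,0,0,0]]]'; python3 - <<'E'
from h import *
from scipy.spatial.transform import Rotation as R
snap('scene','s2');snap('top','t2')
o=status.get_obs();q=o['eef_rot'];M=R.from_quat(np.r_[q[1:],q[0]]).as_matrix();print(o['eef_pos'],M.round(3),o['wrist_force'])
print('shift',100*M.T@(np.array([.4203,.2377,.028])-o['eef_pos']))
f=cv2.imread('pics/s2.png');cv2.imwrite('pics/c4.png',cv2.resize(f[100:300,300:500],None,fx=3,fy=3,interpolation=cv2.INTER_CUBIC))
E
```

```text
time_s: 3.9
eef_pos: [0.4197, 0.2377, 0.1314]
eef_rot: [0.0, 0.193, 0.981, -0.0]
wrist_force: [-0.1, 0.5, -3.2]
opening: 0.577
grasp_force: 62.6
[0.41965626 0.23763853 0.13129482] [[-0.925  0.379  0.   ]
 [ 0.379  0.925 -0.   ]
 [-0.    -0.    -1.   ]] [-0.23206346 -0.52573879 -1.87584999]
shift [-0.05506033  0.03153424 10.32948946]
```

View pics/c4.png

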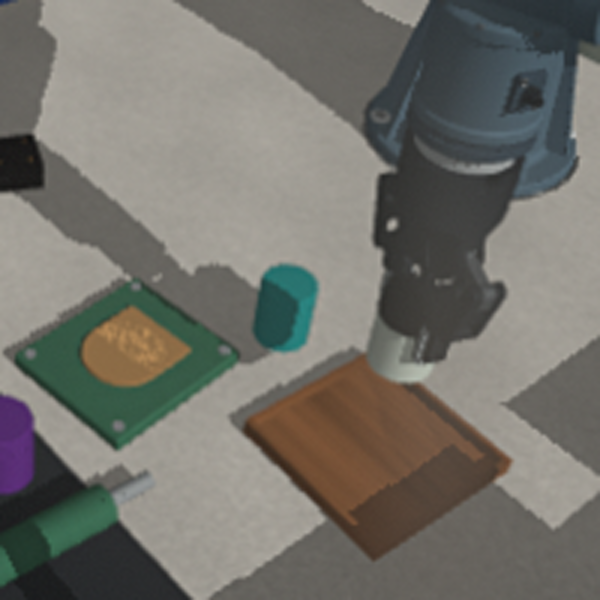

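The pot is held upright above the tray and the cork pad is now clear. Lowering it.

```bash
python3 -m handwheel '[[[-1,0,0,3,0,0,0],[-1,0,0,6,0,0,0],[-1,0,0,8,0,0,0],[-1,0,0,9,0,0,0],[-1,0,0,9.5,0,0,0],[-1,0,0,10,0,0,0],[-1,0,0,10.2,0,0,0],[-1,0,0,10.3,0,0,0],[-1,0,0,10.3,0,0,0],[-1,0,0,10.3,0,0,0]]]'
```

```text
time_s: 5.25
eef_pos: [0.4191, 0.2387, 0.0285]
eef_rot: [0.0, 0.192, 0.981, 0.0]
wrist_force: [0.2, -0.2, -0.9]
opening: 0.572
grasp_force: 62.6
```

```bash
python3 -m handwheel '[[[-1,0,0,0.1,0,0,0],[-1,0,0,0.1,0,0,0],[-1,0,0,0.1,0,0,0]]]'; python3 -m handwheel '[[[-1,0,0,0.1,0,0,0],[-1,0,0,0.1,0,0,0]]]'
```

```text
time_s: 5.62
eef_pos: [0.4191, 0.2387, 0.0279]
eef_rot: [0.0, 0.192, 0.981, 0.0]
wrist_force: [-2.1, -1.0, 4.2]
opening: 0.57
grasp_force: 63.1
time_s: 5.88
eef_pos: [0.4192, 0.2387, 0.0278]
eef_rot: [0.0, 0.192, 0.981, -0.0]
wrist_force: [-6.3, -2.6, 17.4]
opening: 0.57
grasp_force: 64.3
```

```bash
python3 -m handwheel '[[[-1,0,0,-0.1,0,0,0],[0.7,0,0,-0.1,0,0,0],[0.7,0,0,-0.1,0,0,0],[0.7,0,0,-0.1,0,0,0],[0.7,0,0,-0.1,0,0,0],[0.7,0,0,-2,0,0,0],[0.7,0,0,-5,0,0,0],[0.7,0,0,-10,0,0,0],[0.7,0,0,-14,0,0,0],[0.7,0,0,-14,0,0,0]]]'; python3 - <<'E'
from h import *
from scipy.spatial.transform import Rotation as R
o=status.get_obs();q=o['eef_rot'];r=R.from_quat(np.r_[q[1:],q[0]]);M=r.as_matrix();print(o['eef_pos'],o['opening'],M.round(3))
a=np.radians(-23.8);ex=np.array([np.cos(a),np.sin(a),0])
t=np.array([.4193,-.2233,0])+.026*ex;t[2]=.12
print(t,'shift',100*M.T@(t-o['eef_pos']),'tool y az',np.degrees(np.arctan2(M[1,1],M[0,1])),'q',o['q'])
E
```

```text
time_s: 7.12
eef_pos: [0.4215, 0.2394, 0.1699]
eef_rot: [0.003, 0.192, 0.981, 0.002]
wrist_force: [0.3, 0.9, -1.0]
opening: 0.854
grasp_force: 0.0
[0.42146149 0.23936749 0.16989349] 0.8538972547054773 [[-0.926  0.377  0.007]
 [ 0.377  0.926  0.002]
 [-0.006  0.005 -1.   ]]
[ 0.44308895 -0.23379218  0.12      ] shift [-19.81601022 -43.03027843   4.90842488] tool y az 67.847147843946 q [ 2.71005054e-01  3.89365446e-02  1.89456285e+00  1.98916963e-05
  1.20054066e+00 -9.13144376e-01]
```

```bash
python3 -m handwheel '[[[1,-19.8,-43,4.9,0,0,1.7],[1,-19.8,-43,4.9,0,0,1.7],[1,-19.8,-43,4.9,0,0,1.7],[1,-19.8,-43,4.9,0,0,1.7],[1,-19.8,-43,4.9,0,0,1.7],[1,-19.8,-43,4.9,0,0,1.7],[1,-19.8,-43,4.9,0,0,1.7],[1,-19.8,-43,4.9,0,0,1.7],[1,-19.8,-43,4.9,0,0,1.7],[1,-19.8,-43,4.9,0,0,1.7]]]'; python3 -m handwheel '[[[1,0,0,0,0,0,0],[1,0,0,0,0,0,0]]]'
python3 - <<'E'
from h import *
from scipy.spatial.transform import Rotation as R
snap('scene','s3');snap('top','t3')
o=status.get_obs();q=o['eef_rot'];r=R.from_quat(np.r_[q[1:],q[0]]);M=r.as_matrix()
print(M.round(3),np.degrees(np.arctan2(M[1,1],M[0,1])))
t=np.array([.4431,-.2338,.002]);print('shift',100*M.T@(t-o['eef_pos']))
c=load('s3');v,u=np.mgrid[140:170,285:320];px=np.c_[u.ravel(),v.ravel()];P=at_depth(c,px);m=(P[:,2]>.026)&(P[:,2]<.034);print(m.sum(),P[m].mean(0))
c=load('t3');v,u=np.mgrid[190:300,170:270]
px=np.c_[u.ravel(),v.ravel()];P=at_depth(c,px);m=(P[:,2]>.055)&(P[:,2]<.08);print('pot top',m.sum(),P[m].mean(0))
a=cv2.imread('pics/s3.png')[90:270,260:460];b=cv2.imread('pics/t3.png')[150:330,180:440]
cv2.imwrite('pics/c5.png',np.hstack([cv2.resize(a,None,fx=1.7,fy=1.7),cv2.resize(b,None,fx=1.7,fy=1.7)]))
E
```

```text
time_s: 8.38
eef_pos: [0.4393, -0.2332, 0.1161]
eef_rot: [-0.001, 0.207, 0.978, 0.001]
wrist_force: [0.5, 0.2, 0.4]
opening: 0.999
grasp_force: 0.0
time_s: 8.62
eef_pos: [0.4402, -0.2332, 0.1173]
eef_rot: [-0.0, 0.206, 0.979, 0.0]
wrist_force: [1.2, 0.0, -0.2]
opening: 1.0
grasp_force: 0.0
[[-0.915  0.403  0.   ]
 [ 0.403  0.915 -0.   ]
 [-0.    -0.    -1.   ]] 66.20811041373851
shift [-0.25720875  0.09590251 11.54807705]
221 [ 0.45216353 -0.23473091  0.02855658]
pot top 439 [0.41284738 0.21501428 0.06500328]
```

View pics/c5.png

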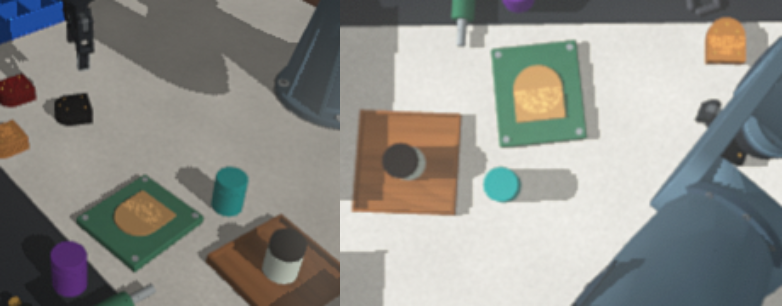

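The pot stands upright in the tray with its lid at right-panel (402,160). The pad is clear, and the gripper is above the black heel. Descending and gripping, and refining the pad pose from this view.

```bash
python3 -m handwheel '[[[1,-0.3,0.1,4,0,0,0],[1,-0.3,0.1,8,0,0,0],[1,-0.3,0.1,10,0,0,0],[1,-0.3,0.1,11.1,0,0,0],[1,-0.3,0.1,11.1,0,0,0],[-1,-0.3,0.1,11.1,0,0,0],[-1,-0.3,0.1,11.1,0,0,0],[-1,-0.3,0.1,11.1,0,0,0],[-1,-0.3,0.1,11.1,0,0,0],[-1,-0.3,0.1,11.1,0,0,0]]]'; python3 - <<'E'
from h import *
from scipy.spatial.transform import Rotation as R
c=load('t3');f=c['frame'].astype(int)
def rect(m,z,n):
    k=max(cv2.findContours(m.astype(np.uint8),0,2)[0],key=cv2.contourArea).reshape(-1,2)
    w=at_z(c,k,z)[:,:2]*1000;print(n,cv2.minAreaRect(w.astype(np.float32)));return k
g=np.zeros(f.shape[:2],bool);g[170:245,260:330]=1
cork=g&(f[...,2]>f[...,1]+20)&(f[...,1]>f[...,0]+20)
green=g&(f[...,1]>f[...,2]+15)
k=rect(cork,.02,'cork');rect(green|cork,.016,'stand')
o=status.get_obs();q=o['eef_rot'];M=R.from_quat(np.r_[q[1:],q[0]]).as_matrix();print(o['eef_pos'],np.degrees(np.arctan2(M[1,1],M[0,1])))
E
```

```text
time_s: 9.98
eef_pos: [0.4442, -0.2354, 0.0076]
eef_rot: [0.001, 0.207, 0.978, -0.001]
wrist_force: [0.3, 1.4, 6.6]
opening: 0.641
grasp_force: 64.4
cork ((520.3556518554688, 45.56690979003906), (79.33220672607422, 71.05948638916016), 5.792967796325684)
stand ((520.2401733398438, 45.93069076538086), (149.90431213378906, 129.76461791992188), 5.632815837860107)
[ 0.44423725 -0.23538865  0.00764497] 66.14098355282884
```

```bash
python3 -m handwheel '[[[-1,0,0,-2,0,0,0],[-1,0,0,-5,0,0,0],[-1,0,0,-8,0,0,0],[-1,0.8,4.8,-8,0,0,-6],[-1,1.6,9.6,-8,0,0,-12],[-1,2.4,14.4,-8,0,0,-18],[-1,3.4,20,-8,0,0,-24],[-1,4.3,25.5,-8,0,0,-29.5],[-1,4.8,28.5,-8,0,0,-29.5],[-1,4.8,28.5,-8,0,0,-29.5]]]'; python3 -m handwheel '[[[-1,0,0,0,0,0,0],[-1,0,0,0,0,0,0]]]'; python3 - <<'E'
from h import *
from scipy.spatial.transform import Rotation as R
snap('scene','s4');snap('top','t4')
o=status.get_obs();q=o['eef_rot'];M=R.from_quat(np.r_[q[1:],q[0]]).as_matrix();print(M.round(3),np.degrees(np.arctan2(M[1,1],M[0,1])))
print(o['eef_pos'],'shift',100*M.T@(np.array([.5151,.0451,.0276])-o['eef_pos']))
a=cv2.imread('pics/s4.png')[130:280,280:440]
cv2.imwrite('pics/c6.png',cv2.resize(a,None,fx=4,fy=4,interpolation=cv2.INTER_CUBIC))
E
```

```text
time_s: 11.22
eef_pos: [0.5148, 0.0474, 0.0865]
eef_rot: [0.0, -0.051, 0.999, 0.0]
wrist_force: [-0.5, 0.5, -1.3]
opening: 0.645
grasp_force: 63.6
time_s: 11.48
eef_pos: [0.5145, 0.0444, 0.0863]
eef_rot: [-0.0, -0.048, 0.999, -0.0]
wrist_force: [-0.4, -0.3, -0.6]
opening: 0.643
grasp_force: 63.6
[[-0.995 -0.097 -0.   ]
 [-0.097  0.995 -0.   ]
 [ 0.    -0.    -1.   ]] 95.54130503123292
[0.51457942 0.04440831 0.08632755] shift [-0.0588455   0.06444534  5.87274416]
```

View pics/c6.png

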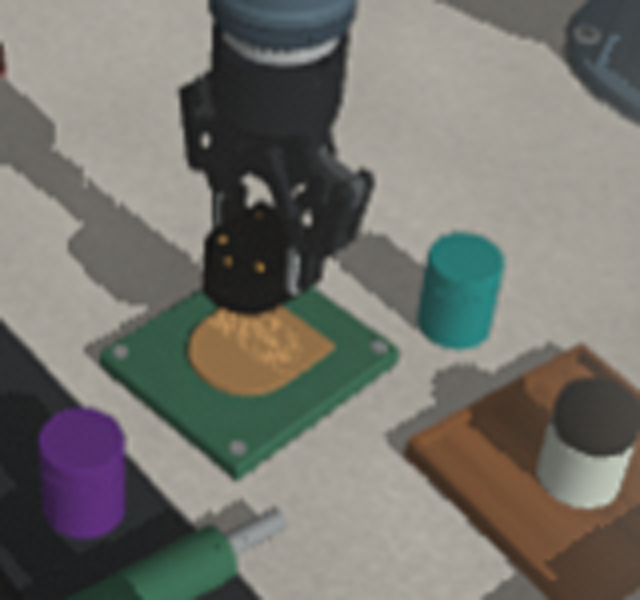

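The heel is held level above the pad with its round end toward the pad's round end. Lowering.

```bash
python3 -m handwheel '[[[-1,-0.1,0.1,2,0,0,0],[-1,-0.1,0.1,4,0,0,0],[-1,-0.1,0.1,5,0,0,0],[-1,-0.1,0.1,5.4,0,0,0],[-1,-0.1,0.1,5.6,0,0,0],[-1,-0.1,0.1,5.75,0,0,0],[-1,-0.1,0.1,5.75,0,0,0],[-1,-0.1,0.1,5.75,0,0,0]]]'; python3 -m handwheel '[[[-1,0,0,0.1,0,0,0],[-1,0,0,0.1,0,0,0]]]'; python3 -m handwheel '[[[-1,0,0,0.1,0,0,0],[-1,0,0,0.1,0,0,0]]]'
```

```text
time_s: 12.58
eef_pos: [0.5158, 0.0466, 0.0291]
eef_rot: [0.0, -0.049, 0.999, -0.0]
wrist_force: [0.1, -0.3, 0.2]
opening: 0.643
grasp_force: 63.6
time_s: 12.82
eef_pos: [0.5155, 0.0466, 0.0278]
eef_rot: [-0.0, -0.049, 0.999, 0.0]
wrist_force: [0.7, -0.2, -0.8]
opening: 0.641
grasp_force: 63.6
time_s: 13.08
eef_pos: [0.5156, 0.0466, 0.0277]
eef_rot: [-0.0, -0.049, 0.999, -0.0]
wrist_force: [-4.8, 0.5, 9.1]
opening: 0.64
grasp_force: 64.7
```

```bash
python3 -m handwheel '[[[-1,0,0,-0.1,0,0,0],[0.9,0,0,-0.1,0,0,0],[0.9,0,0,-0.1,0,0,0],[0.9,0,0,-0.1,0,0,0],[0.9,0,0,-0.1,0,0,0],[0.9,0,0,-2,0,0,0],[0.9,0,0,-5,0,0,0],[0.9,0,0,-10,0,0,0],[0.9,0,0,-14,0,0,0],[0.9,0,0,-18,0,0,0]]]'; python3 -m handwheel '[[[0.9,0,-10,0,0,0,0],[0.9,0,-20,0,0,0,0],[0.9,0,-20,0,0,0,0],[0.9,0,-20,0,0,0,0],[0.9,0,-20,0,0,0,0],[0.9,0,-20,0,0,0,0]]]'; python3 - <<'E'
from h import *
snap('top','t5')
c=load('t5');f=c['frame'].astype(int)
g=np.zeros(f.shape[:2],bool);g[170:245,270:322]=1
m=g&(f.max(2)<75)
k=max(cv2.findContours(m.astype(np.uint8),0,2)[0],key=cv2.contourArea).reshape(-1,2)
r=cv2.minAreaRect((at_z(c,k,.05)[:,:2]*1000).astype(np.float32));print('heel rect',r)
v,u=np.mgrid[195:285,185:262];P=at_depth(c,np.c_[u.ravel(),v.ravel()]);s=(P[:,2]>.058)&(P[:,2]<.075);print('pot',s.sum(),P[s].mean(0))
cv2.imwrite('pics/c7.png',cv2.resize(c['frame'][165:285,180:340],None,fx=5,fy=5,interpolation=cv2.INTER_CUBIC))
E
```

```text
time_s: 14.32
eef_pos: [0.5154, 0.0465, 0.2083]
eef_rot: [0.0, -0.049, 0.999, -0.0]
wrist_force: [0.8, -0.3, -0.1]
opening: 0.948
grasp_force: 0.0
time_s: 15.08
eef_pos: [0.535, -0.151, 0.2065]
eef_rot: [-0.0, -0.05, 0.999, 0.0]
wrist_force: [0.1, 0.5, -0.1]
opening: 0.951
grasp_force: 0.0
heel rect ((520.94287109375, 46.32366943359375), (66.18460845947266, 51.62150192260742), 5.961888313293457)
pot 353 [0.41915267 0.2384406  0.06573397]
```

View pics/c7.png

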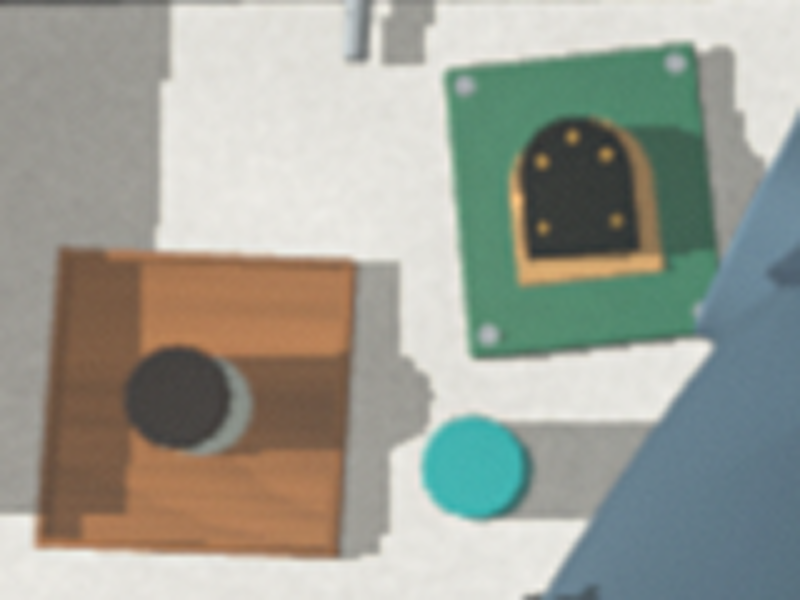

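The heel lies squarely in the middle of the pad, with its centre within 1–2 mm. The pot stands centred in the tray and the arm is clear.

```bash
python3 -c "
from bench import ctrl
print(ctrl.hand_in())"
```

```text
the job is handed in; nothing more can be done
None
```

I handed the job in at about 15 s on the robot's clock: by the last camera view the pot stands upright in the middle of the tray and the black heel lies square on the cork pad within about 2 mm and 1°, though no verdict came back.

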